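# Swap the rock sample under the inspection microscope

### The arm

A 6-joint arm with a two-finger parallel gripper is mounted at the origin on the work surface. World frame = base frame: x ahead of the robot, y to its left, z up, the work surface at z = 0. Lengths are in mm, angles in rad, forces in N, time in s.
With the tool pointing down it reaches from about 425 to 950 mm from the base axis. Payload 14.7 kg.
Tool frame: the origin (TCP) lies midway between the tips of the shut fingers; the grasp point (between the pads) lies 19 mm behind it (env.tcp_to_grasp is the distance from the TCP to the grasp point, in mm); z points along the fingers, y is the line along which they close (so a half turn about z gives the same grasp; the last joint's range is limited). The gripper opens to 85 mm and grips with 20 to 120 N. Pads are 22 mm wide; open, the fingers measure 114 mm over their backs; the gripper's body (76 mm by 85 mm) begins 54 mm behind the grasp point. The pads swing forward as they close: fully open they stand 13 mm farther back than shut.
Start: joints at [-1.376, 0.48, 1.596, -0, 1.065, -0.047], TCP at [155.66, -631.08, 231.297] pointing down, gripper open.
Joint ranges: [-2.75, 2.75], [-0.82, 2.05], [0.23, 2.67], [-1.56, 4.7], [0.09, 2.69], [-2.92, 2.92]. Speed limits (rad/s): [1.89, 1.89, 2.39, 3.01, 3.01, 3.01].

### API

Orientations are given as a unit quaternion [w, x, y, z].
In Python, from bench import env gives the robot as it stands. The module is installed in compiled form; this text tells all that it offers.
- The arm moves only by the tool apply_moves, never from a script. Its argument "plan" is one flat list of numbers, 5 for each row, row after row: the shift along the tool's x, y, z in units of 50 mm (1.0 is 50 mm), then the turn about the tool's z in units of 5 degrees (1.0 is 5 degrees), then the opening, from 0 (shut) to 1 (fully open). In form: [tx, ty, tz, yaw, hand, tx, ty, tz, yaw, hand, ...]. A call has 1 to 20 rows; each row is the pose to reach, as a shift and turn from the pose commanded when the call began, along the tool's axes at that moment; what a row does not reach only later rows make up. A row lasts 1/8 s, in which the tool goes at most 62.5 mm and 10.7 degrees, less where a joint would pass 70% of its speed; a pose out of reach is approached as far as the arm can. A call with a gripper value outside its range is refused whole. The fingers move at their own pace and stop on an object; the grip force is fixed at half the most. Time passes only in rows, so rows that repeat a pose let the fingers close. It gives the time, the measured TCP pose, the force, the opening and the grip force at its end, in the units of the state.
- env.read_state(): the state, without advancing time (a new reading comes with each control period).
- env.read_camera(name): name is "side" or "top"; returns a dict with "image" (420x560x3 uint8, red, green, blue), "fx", "fy", "cx", "cy" (pixels), "R" (3x3) and "t" (3): a world point X has camera coordinates R X + t. Camera axes: x right, y down, z forward; pixel columns grow to the right and rows downward; lengths in mm; the calibration is good to about 2 mm. A picture is of the moment at which its call begins. There is no depth.
- env.job_done(): hands the job in; it is judged then, once.
The state is a dict: "time": time; "joints": joint angles; "dq": joint speeds; "joint_efforts": joint torques, N m; "eef_pos": TCP position; "ee_rot": TCP orientation; "force": force on the tool from outside, world axes, zero at the start; "ft_torque": the same for the moment, N m; "finger_gap": opening from 0.0 (shut) to 1.0 (fully open); "gripper_force": force on a finger pad.
Only numpy, scipy, OpenCV 4.12 (cv2) and the standard library are available. Lean on these libraries where they do the work, as an engineer would, in place of code of your own. Each camera call takes 0.05 s, during which the arm holds its last target. There are 200 camera calls.

### The job

The sawn rock block on the microscope's stage is finished with: clear it out from under the lens first and set it down flat, the same way up, in the shallow tray. Then take the tall core, the one that stands highest in the rack, and stand it upright on the stage, centred under the lens and let go. Keep the core upright throughout, set both samples down gently, do not knock the lens or its column, and leave everything else where it is.

Things in the scene. Friction and masses are not known exactly. Their poses are not given: they have to be found in the camera images.
- scope: Inspection microscope, fixed. Origin: underside of its base plate, straight below the lens axis; z up, its own -x is its open front (towards the robot, give or take its yaw). White base plate 22 mm high, x=-90 to +180 mm, y=-100 to +100 mm. Two flat steel clips lie swung aside on it, up to 7 mm above the plate, at x=+55 to +98 mm, |y|=43 to 84 mm.
- stage_center (a point): Centre of the stage: the point on top of the base plate (22 mm above the bench) straight under the lens, the centre of a black flush disc 95 mm across. Axes as the microscope's.
- lens (a point): Centre of the underside of the black ring light (radius 34 mm), 157 mm above the bench, 135 mm above the stage; a tube and a camera (up to 80 mm across corners) rise over it to 370 mm. With the tall core on the stage 40 mm stay free between core and ring light. The gripper cannot come down on the stage from above: come in from the front, tool tilted about 45 degrees, fingers low.
- scope_head: The microscope's column and all it carries, fixed to the base plate; same origin and axes as the scope. Steel column 32 mm in diameter, 350 mm high, at x=+140 mm; bracket with two black focus knobs at x=+110 to +155 mm, reaching y=-71 to +71 mm, 200 to 245 mm above the bench; tube, camera and ring light over the stage.
- block: Sawn grey rock block, 64 mm (own x) by 44 mm (own y) by 42 mm high, about 0.31 kg, loose, standing on the stage under the lens. Origin: centre of its underside; z up.
- tray: Shallow grey plastic tray, fixed, open on top, on one side of the microscope or the other. Outside 220 mm (own x) by 150 mm (own y), walls 20 mm high and 4 mm thick. Origin: centre of its underside; the inner floor is 4 mm above it. The flat rock chip lies in its +x half, the other half is free.
- rack: White plastic core rack, fixed, on the side away from the tray. Outside 52 mm (own x) by 148 mm (own y), 64 mm high, walls 4 mm, three square cells of about 44 mm in a row along y, about 48 mm apart, floor 4 mm above the bench. Origin: centre of its underside. Only the top ends of the cores stick out of it: the tall one 35 mm, the short ones 15 mm.
- core: The tall core: a grey rock cylinder 38 mm in diameter, 95 mm long, about 0.27 kg, loose, upright in one of the rack's three cells. Origin: centre of its lower end; z up along its axis.
- short_core_a: Bystander: grey rock cylinder 38 mm in diameter, 75 mm long, upright in another cell of the rack. Origin: centre of its lower end.
- short_core_b: Bystander: as short_core_a, in the remaining cell.
- chip: Bystander: flat rock chip 50 by 60 by 16 mm high, lying in the tray's +x half. Origin: centre of its underside.
- bottle: Bystander: amber bottle 60 mm in diameter, 140 mm high, standing beside the microscope. Origin: centre of its foot.
- beaker: Bystander: glass beaker 72 mm in diameter, 90 mm high, standing on the microscope's other side. Origin: centre of its foot.
- jar: Bystander: jar 64 mm in diameter, 70 mm high, standing on the bench left or right in front of the microscope. Origin: centre of its foot.
- slide_box: Bystander: flat slide box 100 mm (own x) by 85 mm (own y) by 30 mm high, lying on the bench in front of the microscope on the side away from the jar. Origin: centre of its underside.
There are look-alikes about, which are no part of the job. What is shaped like the core but purple is not meant.

How it is judged:
By the outcome, as a careful person would: the job done as asked, in the order asked, and still so for the second after the job is handed in, with the robot touching nothing.
It also fails if it takes over 70 s, if anything falls off the work surface, if the arm or the gripper's body presses on something with over 40 N, if the wrist force passes 120 N, or if a joint passes its speed limit or range.

## Working session

There is one attempt and no reset: what is moved stays moved. The work goes in short steps, Python scripts to look and compute and a tool call to move; the robot and the scene stay as the last step left them, time stands still between calls to the robot, and variables do not carry over. Pictures are saved under pics/ and viewed, at most 10 in all, crops included, and the job is handed in when it is done.

Besides the shell and the picture viewer there is one more tool, called after "Emit:" as name(argument=value, ...) on one line, values as JSON. apply_moves: Moves the arm, as the interface text tells. Its arguments: {"type":"object","properties":{"plan":{"type":"array"}},"required":["plan"]}

```bash
mkdir -p pics; python3 - <<'E'
from bench import env
import cv2,pickle
for n in("top","side"):
    c=env.read_camera(n); pickle.dump(c,open(n+'.pkl','wb'))
    cv2.imwrite(f'pics/{n}0.png',c["image"][:,:,::-1])
    print(n,c['fx'],c['fy'],c['cx'],c['cy'],c['R'],c['t'])
print(env.read_state(),env.tcp_to_grasp)
E
```

```text
top 405.4404860935687 405.4404860935687 274.0519698155766 208.17770517491348 [[-1.92646051e-02 -9.99814415e-01  1.00166306e-04]
 [-9.93906951e-01  1.91399042e-02 -1.08547850e-01]
 [ 1.08525788e-01 -2.19068747e-03 -9.94091220e-01]] [   6.4688783   543.06389764 1137.34752722]
side 524.0374379986903 524.0374379986903 267.60058037983936 208.66542045460156 [[-0.7966295  -0.60441301  0.00814549]
 [-0.47807175  0.62174824 -0.62038417]
 [ 0.36990382 -0.49811046 -0.78425578]] [ 448.94028699  326.97784849 1137.90590539]
{'time': 0.1, 'joints': array([-1.37560252e+00,  4.80769871e-01,  1.59680117e+00, -2.83743295e-05,
        1.06509609e+00, -4.65804647e-02]), 'dq': array([-3.68149919e-04, -9.43049295e-04, -9.97097420e-05,  4.98969723e-04,
        1.85411517e-03,  1.55452570e-03]), 'joint_efforts': array([ 1.71626813e-03, -9.52255797e+01, -4.31039608e+01, -1.36562983e-05,
        5.35456886e-03,  3.87564216e-05]), 'eef_pos': array([ 155.57999476, -630.73249129,  230.73969474]), 'ee_rot': array([-5.34833790e-04,  9.92701071e-01,  1.20599729e-01, -5.22571003e-05]), 'force': array([ 0.29533746, -0.29305003, -0.18879349]), 'ft_torque': array([-0.02635781, -0.03106438, -0.010973  ]), 'gripper_force': 0.0, 'finger_gap': 1.0027335954980208} 18.700000000000003
```

View pics/top0.png

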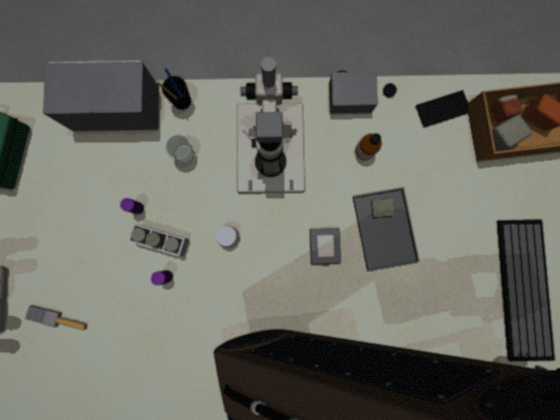

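View pics/side0.png

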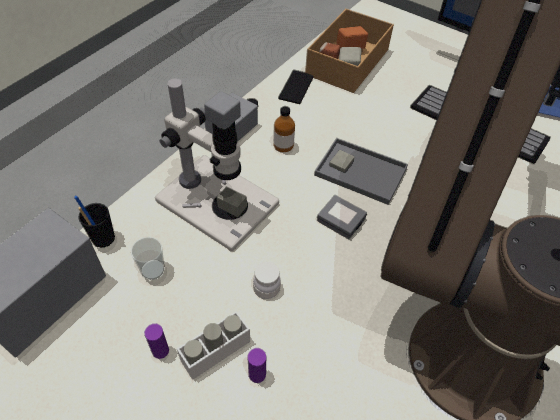

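The top view shows the scope at (270,150), the tray at (385,228) on its right (-y) side and the rack at (158,240) on its left (+y). There are purple decoys at (131,206) and (161,278), a jar at (228,236) and a slide box at (325,245). In the side view the block is at (232,203) and the rack cores are at (194,348), (213,335) and (233,324). I'll enlarge these for measuring.

```bash
cat > h.py <<'E'
import numpy as np,cv2,pickle
from scipy.optimize import least_squares
def load(n): return pickle.load(open(n+'.pkl','rb'))
def proj(c,X):
    p=np.asarray(X,float)@np.array(c['R']).T+c['t']
    return np.stack([c['cx']+c['fx']*p[...,0]/p[...,2],c['cy']+c['fy']*p[...,1]/p[...,2]],-1)
def atz(c,uv,z):
    R=np.array(c['R']);d=R.T@np.array([(uv[0]-c['cx'])/c['fx'],(uv[1]-c['cy'])/c['fy'],1]);o=-R.T@c['t']
    return o+d*(z-o[2])/d[2]
def tri(ct,a,cs,b):
    r=least_squares(lambda X:np.r_[proj(ct,X)-a,proj(cs,X)-b],[600,0,50]); return r.x.round(1),round(r.cost,2)
def crop(img,u0,v0,w,h,s):
    i=cv2.resize(img[v0:v0+h,u0:u0+w,::-1],None,fx=s,fy=s,interpolation=cv2.INTER_CUBIC)
    i=cv2.convertScaleAbs(i,alpha=1.25,beta=5)
    for k in range(-(-u0//10)*10,u0+w,10): cv2.line(i,(int((k+.5-u0)*s),0),(int((k+.5-u0)*s),4 if k%50 else 12),(0,0,255),1)
    for k in range(-(-v0//10)*10,v0+h,10): cv2.line(i,(0,int((k+.5-v0)*s)),(4 if k%50 else 12,int((k+.5-v0)*s)),(0,0,255),1)
    return i
E
python3 - <<'E'
from h import *
t=load('top')['image'];s=load('side')['image']
a=np.hstack([crop(t,230,90,80,120,5),crop(s,150,130,80*1,120,5)])
cv2.imwrite('pics/a.png',np.hstack([crop(t,230,90,76,116,5),crop(s,190,155,84,116,5)]))
r1=np.hstack([crop(t,115,190,80,75,5),crop(s,175,310,80,75,5)])
r2=np.hstack([crop(t,350,185,70,90,3),crop(s,310,135,100,70,4)[:270]]) if 0 else None
cv2.imwrite('pics/b.png',r1)
E
```

```text
(no output)
```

View pics/a.png

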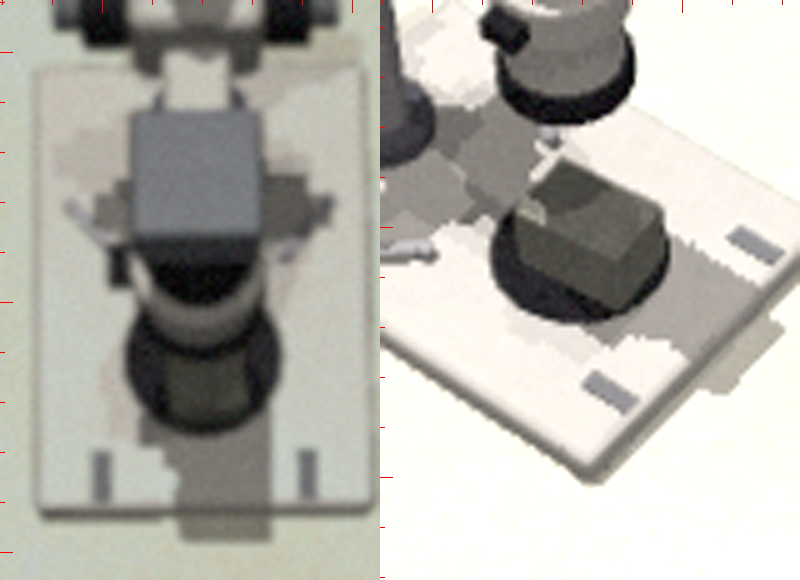

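View pics/b.png

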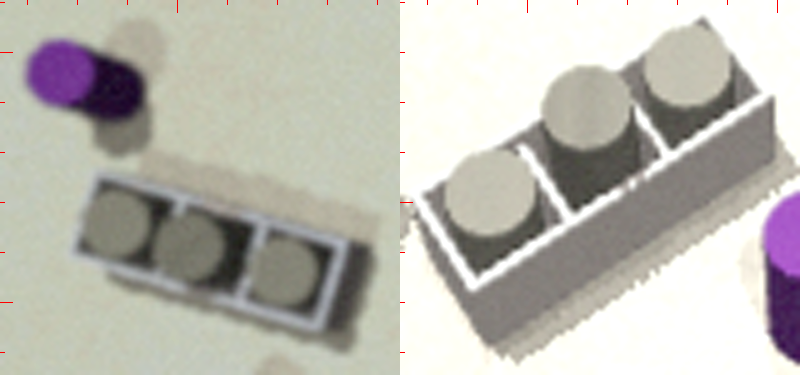

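The rack crop shows three rock cores. In the top view their tops are at (138,234), (153,239) and (171,244), and in the side view at (193,348), (212,331) and (232,323). The middle one stands clearly proud of the others and isn't purple, so it is the tall core. The scope crop shows the block on the disc, long side roughly fore-aft.

```bash
python3 - <<'E'
from h import *
t=load('top');s=load('side')
for n,c in(('top',t),('side',s)): print(n,'cam',(-np.array(c['R']).T@c['t']).round())
for n,a,b in[('tall',(152.6,239.4),(212,331)),('sh1',(138,234.4),(192.6,348.2)),('sh2',(171.4,243.8),(231.8,323)),
 ('rackR',(115+349/5-.4,190+241/5-.4),(249.2,329)),('rF',(115+322/5-.4,190+330/5-.4),(235.2,313.6)),('rBack',(115+97/5-.4,190+174/5-.4),(178.2,348.8)),('rL',(115+74/5-.4,190+254/5-.4),(189.6,366.8))]:
    print(n,tri(t,a,s,b))
for a in((115+349/5-.4,190+241/5-.4),(115+322/5-.4,190+330/5-.4),(115+97/5-.4,190+174/5-.4),(115+74/5-.4,190+254/5-.4)):print('rack z64',atz(t,a,64).round(1))
for b in((249.2,329),(235.2,313.6),(178.2,348.8),(189.6,366.8)):print('rack side z64',atz(s,b,64).round(1))
# scope
def sc(p,L):
    c,q=np.cos(p[2]),np.sin(p[2]);L=np.asarray(L,float);return np.stack([p[0]+c*L[:,0]-q*L[:,1],p[1]+q*L[:,0]+c*L[:,1],L[:,2]],-1)
FL,FR,BL,BR=[-90,100,22],[-90,-100,22],[180,100,22],[180,-100,22]
ot=np.array([(237.2,191.2),(303.8,190.2),(237.2,102.8),(302,102.8)]);os_=np.array([(231.6,248.6),(278,203),(157,200)])
f=lambda p:np.r_[(proj(t,sc(p,[FL,FR,BL,BR]))-ot).ravel(),(proj(s,sc(p,[FL,FR,BL]))-os_).ravel()]
r=least_squares(f,[700,0,0]);print('scope',r.x,r.fun.round(1));P=r.x
print('lens proj t,s',proj(t,[P[0],P[1],22]),proj(s,[P[0],P[1],22]),proj(s,[P[0],P[1],157]))
# block
def bl(p):
    a,b=32,22;return sc(p,[[a,b,p[3]],[a,-b,p[3]],[-a,-b,p[3]],[-a,b,p[3]]])
obs=np.array([(217.2,196.2),(226.6,186.2),(246,196.6),(236,207)])
# top view gives edges in u: left 168, right 247
for z in(64,):
    g=lambda p:(proj(s,bl([*p,z]))-obs).ravel()
    r=least_squares(g,[P[0],P[1],0]);print('block z64',r.x,r.fun.round(1));print('predicted top view corners',proj(t,bl([*r.x,64])).round(1))
print('block bottom corner side z22',[atz(s,b,22).round(1) for b in((238.6,216.6),(245.2,206.2),(217.2,206.2))])
print('meas top u edges',230+168/5-.4,230+247/5-.4,'v front',90+421/5-.4)
for a in((354,195),(403,188),(417,263),(366,269)):print('tray',atz(t,a,20).round())
for a in((317,167),(341,141),(406,171),(391,199)):print('tray s',atz(s,a,20).round())
for n,a in(('jar',(228,238)),('slide',(325,246)),('chip',(383,208))):print(n,atz(t,a,{'jar':70,'slide':30,'chip':20}[n]).round())
print('bottle s',atz(s,(284,143),0).round(),'beaker',atz(s,(150,268),0).round(),'purple',atz(s,(160,352),0).round(),atz(s,(258,376),0).round())
E
```

```text
top cam [ 4.16e+02 -1.00e+00  1.19e+03]
side cam [  93.  635. 1092.]
tall (array([459.1, 325.3,  96.2]), np.float64(0.31))
sh1 (array([473.8, 371.5,  75.1]), np.float64(0.12))
sh2 (array([446.2, 279.7,  74.6]), np.float64(0.09))
rackR (array([443.7, 248.3,   3.1]), np.float64(49.23))
rF (array([432.8, 262.9, 101.5]), np.float64(57.08))
rBack (array([501.9, 387.2,  61.8]), np.float64(0.01))
rL (array([458.2, 400.5,  58.7]), np.float64(0.06))
rack z64 [461.6 246.   64. ]
rack z64 [412.9 260.7  64. ]
rack z64 [501.5 386.3  64. ]
rack z64 [457.3 398.2  64. ]
rack side z64 [412.4 264.5  64. ]
rack side z64 [458.7 254.7  64. ]
rack side z64 [501.2 387.8  64. ]
rack side z64 [456.7 401.9  64. ]
scope [ 6.80126470e+02  7.98951007e+00 -1.22914960e-02] [-2.3  1.5 -0.2  2.  -2.   0.3  0.3 -0.2  0.2  0.2  2.8 -3.7 -3.2 -3.7]
lens proj t,s [269.0680258 162.1017864] [230.25135046 206.04097359] [227.57538886 171.05389155]
block z64 [6.74855862e+02 6.59018738e+00 4.13385793e-02] [-1.   0.   0.1 -0.6  0.7 -0.1  0.3  0.6]
predicted top view corners [[261.  150. ]
 [276.5 149.1]
 [277.9 171.3]
 [262.3 172.2]]
block bottom corner side z22 [array([640.9,  21.7,  22. ]), array([648.9, -15.4,  22. ]), array([706.8,  29.1,  22. ])]
meas top u edges 263.20000000000005 279.0 v front 173.79999999999998
tray [ 578. -238.   20.]
tray [ 596. -381.   20.]
tray [ 379. -410.   20.]
tray [ 364. -263.   20.]
tray s [ 579. -248.   20.]
tray s [ 581. -376.   20.]
tray s [ 375. -386.   20.]
tray s [ 359. -271.   20.]
jar [458. 125.  70.]
slide [ 432. -147.   30.]
chip [ 539. -320.   20.]
bottle s [ 719. -285.    0.] beaker [723. 263.   0.] purple [553. 402.   0.] [351. 314.   0.]
```

The tall core is at about (459,326), with its measured top at z≈96–99. The stage centre is near (680,8) and the block near (676,7). The moves can't tilt the tool directly, so I'll go to a clear spot high up and see what the arm does at the edge of its reach.

Emit:
apply_moves(plan=[11,-4.1,-2.4,7.8,1,11,-4.1,-2.4,7.8,1,11,-4.1,-2.4,7.8,1,11,-4.1,-2.4,7.8,1,11,-4.1,-2.4,7.8,1,11,-4.1,-2.4,7.8,1,11,-4.1,-2.4,7.8,1,11,-4.1,-2.4,7.8,1,11,-4.1,-2.4,7.8,1,11,-4.1,-2.4,7.8,1,11,-4.1,-2.4,7.8,1,11,-4.1,-2.4,7.8,1])

```text
time: 1.6
eef_pos: [640.1, -300.3, 350.6]
ee_rot: [0.0, 0.976, -0.217, -0.001]
force: [0.8, 0.8, -1.4]
finger_gap: 1.001
gripper_force: 0.0
```

```bash
python3 - <<'E'
from bench import env
s=env.read_state();print(s['time'],s['joints'].round(4),s['eef_pos'].round(1),s['ee_rot'].round(4),s['force'].round(1))
E
```

```text
1.6 [-4.8140e-01  4.8450e-01  1.2938e+00 -4.0000e-04  1.3645e+00  1.5279e+00] [ 640.1 -300.3  350.6] [ 0.000e+00  9.761e-01 -2.175e-01 -6.000e-04] [ 0.8  0.8 -1.4]
```

Emit:
apply_moves(plan=[8,0,0,0,1,8,0,0,0,1,8,0,0,0,1,8,0,0,0,1,8,0,0,0,1,8,0,0,0,1,8,0,0,0,1,8,0,0,0,1])

```text
time: 2.6
eef_pos: [892.3, -419.9, 312.8]
ee_rot: [0.006, 0.975, -0.218, 0.028]
force: [-0.5, 0.1, 0.2]
finger_gap: 0.996
gripper_force: 0.0
```

```bash
python3 - <<'E'
from bench import env
s=env.read_state();print(s['time'],s['joints'].round(4),s['eef_pos'].round(1),s['ee_rot'].round(4),s['force'].round(1))
E
```

```text
2.6 [-4.7120e-01  1.0752e+00  2.3660e-01  1.7000e-03  1.7716e+00  1.5399e+00] [ 892.3 -419.9  312.8] [ 0.0064  0.9755 -0.2181  0.0284] [-0.5  0.1  0.2]
```

```bash
python3 - <<'E'
import numpy as np
from scipy.optimize import least_squares
Q=np.array([[.48077,1.59680,1.06510],[.4845,1.2938,1.3645],[1.0752,.2366,1.7716]])
P=np.array([[np.hypot(155.58,630.73),230.74],[np.hypot(640.1,300.3),350.6],[np.hypot(892.3,419.9),312.8]]);P[:,0]=np.sqrt(P[:,0]**2-30.5**2)
def fk(p,q):
    a,L1,L2,e,d,T=p;A=q[:,0];B=A+q[:,1];C=B+q[:,2]
    return np.stack([a+L1*np.sin(A)+L2*np.sin(B)+e*np.cos(B)+T*np.sin(C),d+L1*np.cos(A)+L2*np.cos(B)-e*np.sin(B)+T*np.cos(C)],-1)
for pr in([0,450,450,0,300,250],[100,400,400,0,400,300]):
    pr=np.array(pr,float)
    r=least_squares(lambda p:np.r_[(fk(p,Q)-P).ravel(),(p-pr)*1e-3]);print(r.x.round(1),r.fun[:6].round(2))
E
```

```text
Traceback (most recent call last):
TypeError: least_squares() missing 1 required positional argument: 'x0'
```

Emit:
apply_moves(plan=[0,0,0,0,1,0,0,0,0,1])

```text
time: 2.85
eef_pos: [892.6, -418.8, 315.0]
ee_rot: [0.007, 0.976, -0.218, 0.029]
force: [0.1, -0.5, 0.8]
finger_gap: 1.006
gripper_force: 0.0
```

```bash
python3 - <<'E'
from bench import env
s=env.read_state();print(s['time'],s['joints'].round(4),s['eef_pos'].round(1),s['ee_rot'].round(4),s['force'].round(1))
E
```

```text
2.85 [-0.4701  1.0734  0.2354  0.0018  1.7729  1.54  ] [ 892.6 -418.8  315. ] [ 0.0066  0.9756 -0.2176  0.0293] [ 0.1 -0.5  0.8]
```

The arm keeps the tilt it picks up at the reach limit, so tilt can be gained there. I'll fit the kinematics so I can plan it.

```bash
cat > kin.py <<'E'
import numpy as np
from scipy.optimize import least_squares
Q=np.array([[.48077,1.59680,1.06510],[.4845,1.2938,1.3645],[1.0734,.2354,1.7729]])
P=np.array([[np.hypot(155.58,630.73),230.74],[np.hypot(640.1,300.3),350.6],[np.hypot(892.6,418.8),315.0]]);P[:,0]=np.sqrt(P[:,0]**2-30.5**2)
def fk(p,q):
    a,L1,L2,e,d,T=p;q=np.atleast_2d(q);A=q[:,0];B=A+q[:,1];C=B+q[:,2]
    return np.stack([a+L1*np.sin(A)+L2*np.sin(B)+e*np.cos(B)+T*np.sin(C),d+L1*np.cos(A)+L2*np.cos(B)-e*np.sin(B)+T*np.cos(C)],-1)
E
python3 - <<'E'
from kin import *
for pr in([0,450,450,0,300,250],[100,400,400,0,400,300]):
    pr=np.array(pr,float)
    r=least_squares(lambda p:np.r_[(fk(p,Q)-P).ravel(),(p-pr)*1e-3],pr);print(r.x.round(1),r.fun[:6].round(2))
E
```

```text
[-2.000e-01  5.975e+02  4.450e+02  3.280e+01  3.171e+02  3.715e+02] [-0.   -0.    0.01  0.   -0.   -0.  ]
[-1.000e-01  5.974e+02  4.450e+02  3.280e+01  3.180e+02  3.723e+02] [ 0.  0. -0. -0.  0.  0.]
```

Emit:
apply_moves(plan=[20,0,0,0,1,20,0,0,0,1,20,0,0,0,1,20,0,0,0,1])

```text
time: 3.35
eef_pos: [929.5, -436.0, 259.7]
ee_rot: [0.013, 0.974, -0.217, 0.057]
force: [0.1, 0.5, -0.0]
finger_gap: 0.999
gripper_force: 0.0
```

```bash
cat > st.py <<'E'
from bench import env
import numpy as np
from scipy.spatial.transform import Rotation as R
s=env.read_state();q=s['ee_rot'];M=R.from_quat([q[1],q[2],q[3],q[0]]).as_matrix()
print(s['time'],s['joints'].round(4),s['eef_pos'].round(1),'tool x,y,z',M.T.round(3).tolist(),s['force'].round(1),s['finger_gap'],s['gripper_force'],'tilt',np.degrees(np.arccos(-M[2,2])).round(1))
E
python3 st.py
```

```text
3.35 [-0.4695  1.1318  0.236   0.0036  1.6577  1.5407] [ 929.5 -436.   259.7] tool x,y,z [[0.899, -0.422, 0.116], [-0.425, -0.905, -0.0], [0.105, -0.049, -0.993]] [ 0.1  0.5 -0. ] 0.9988773796242575 0.0 tilt 6.7
```

Emit:
apply_moves(plan=[20,0,-5,0,1,20,0,-5,0,1])

```text
time: 3.6
eef_pos: [946.3, -444.0, 272.4]
ee_rot: [0.019, 0.972, -0.217, 0.085]
force: [-0.3, -0.5, 0.9]
finger_gap: 0.999
gripper_force: 0.0
```

Emit:
apply_moves(plan=[20,0,-5,0,1,20,0,-5,0,1,20,0,-5,0,1,20,0,-5,0,1,20,0,-5,0,1,20,0,-5,0,1,20,0,-5,0,1,20,0,-5,0,1])

```text
time: 4.6
eef_pos: [956.1, -448.7, 310.2]
ee_rot: [0.026, 0.969, -0.216, 0.115]
force: [-0.3, -0.0, -0.9]
finger_gap: 0.999
gripper_force: 0.0
```

```bash
python3 st.py
```

```text
4.6 [-0.47    1.0883  0.2358  0.0073  1.5812  1.5406] [ 956.1 -448.7  310.2] tool x,y,z [[0.88, -0.413, 0.234], [-0.425, -0.905, -0.0], [0.212, -0.099, -0.972]] [-0.3 -0.  -0.9] 0.9986222927403777 0.0 tilt 13.5
```

Emit:
apply_moves(plan=[20,0,-1,0,1])

```text
time: 4.72
eef_pos: [971.9, -456.1, 312.8]
ee_rot: [0.031, 0.966, -0.216, 0.138]
force: [-0.1, 0.2, -0.4]
finger_gap: 0.996
gripper_force: 0.0
```

Emit:
apply_moves(plan=[20,0,0,0,1])

```text
time: 4.85
eef_pos: [987.8, -463.5, 314.4]
ee_rot: [0.036, 0.963, -0.215, 0.16]
force: [-0.2, 0.4, 0.8]
finger_gap: 1.002
gripper_force: 0.0
```

Emit:
apply_moves(plan=[20,0,1,0,1])

```text
time: 4.97
eef_pos: [1003.4, -470.8, 316.2]
ee_rot: [0.04, 0.959, -0.214, 0.182]
force: [-0.4, 0.3, 0.3]
finger_gap: 1.001
gripper_force: 0.0
```

Emit:
apply_moves(plan=[20,0,2,0,1])

```text
time: 5.1
eef_pos: [1018.9, -478.1, 318.1]
ee_rot: [0.045, 0.955, -0.213, 0.203]
force: [-0.0, 0.0, -0.8]
finger_gap: 1.001
gripper_force: 0.0
```

```bash
python3 st.py
```

```text
5.1 [-0.4698  1.1027  0.2358  0.0129  1.3838  1.5401] [1018.9 -478.1  318.1] tool x,y,z [[0.827, -0.388, 0.407], [-0.425, -0.905, -0.0], [0.369, -0.173, -0.913]] [-0.   0.  -0.8] 1.0011196658627648 0.0 tilt 24.0
```

Emit:
apply_moves(plan=[-7.6,-13.7,-6.9,0,1,-7.6,-13.7,-6.9,0,1,-7.6,-13.7,-6.9,0,1,-7.6,-13.7,-6.9,0,1,-7.6,-13.7,-6.9,0,1,-7.6,-13.7,-6.9,0,1,-7.6,-13.7,-6.9,0,1,-7.6,-13.7,-6.9,0,1,-7.6,-13.7,-6.9,0,1,-7.6,-13.7,-6.9,0,1,-7.6,-13.7,-6.9,0,1,-7.6,-13.7,-6.9,0,1,-7.6,-13.7,-6.9,0,1,-7.6,-13.7,-6.9,0,1])

```text
time: 6.85
eef_pos: [867.5, 351.6, 479.8]
ee_rot: [0.045, 0.955, -0.213, 0.203]
force: [0.8, 0.4, -0.1]
finger_gap: 0.999
gripper_force: 0.0
```

```bash
python3 st.py
```

```text
6.85 [ 0.4809  0.7276  0.644  -0.3291  1.5097  2.467 ] [867.5 351.6 479.8] tool x,y,z [[0.827, -0.388, 0.406], [-0.424, -0.905, -0.001], [0.368, -0.172, -0.914]] [ 0.8  0.4 -0.1] 0.9993576337116186 0.0 tilt 24.0
```

Emit:
apply_moves(plan=[16,-15,-4,0,1,16,-15,-4,0,1,16,-15,-4,0,1])

```text
time: 7.22
eef_pos: [933.0, 370.9, 498.7]
ee_rot: [0.034, 0.953, -0.207, 0.219]
force: [0.5, -0.3, -1.0]
finger_gap: 0.997
gripper_force: 0.0
```

Emit:
apply_moves(plan=[16,-15,-4,0,1])

```text
time: 7.35
eef_pos: [948.7, 374.8, 515.2]
ee_rot: [0.018, 0.948, -0.204, 0.243]
force: [0.7, -0.4, 1.0]
finger_gap: 1.001
gripper_force: 0.0
```

Emit:
apply_moves(plan=[16,-15,-3,0,1])

```text
time: 7.48
eef_pos: [963.1, 378.8, 525.5]
ee_rot: [0.005, 0.944, -0.2, 0.262]
force: [0.0, -0.6, 0.2]
finger_gap: 0.999
gripper_force: 0.0
```

Emit:
apply_moves(plan=[16,-15,-2,0,1])

```text
time: 7.6
eef_pos: [977.6, 383.1, 533.8]
ee_rot: [-0.007, 0.94, -0.195, 0.281]
force: [0.5, 0.4, 0.2]
finger_gap: 0.998
gripper_force: 0.0
```

```bash
python3 st.py
```

```text
7.6 [ 0.4584  0.9002  0.2348 -0.3272  1.5338  2.3723] [977.6 383.1 533.8] tool x,y,z [[0.766, -0.371, 0.525], [-0.363, -0.923, -0.123], [0.53, -0.096, -0.842]] [0.5 0.4 0.2] 0.9984277724317585 0.0 tilt 32.6
```

Emit:
apply_moves(plan=[15,-16,-1,0,1])

```text
time: 7.72
eef_pos: [991.0, 390.7, 540.9]
ee_rot: [-0.019, 0.935, -0.191, 0.299]
force: [-0.1, 0.9, -0.2]
finger_gap: 0.996
gripper_force: 0.0
```

Emit:
apply_moves(plan=[15,-16,0,0,1])

```text
time: 7.85
eef_pos: [1004.3, 399.0, 547.8]
ee_rot: [-0.032, 0.929, -0.186, 0.317]
force: [0.0, 0.6, 0.4]
finger_gap: 0.999
gripper_force: 0.0
```

Emit:
apply_moves(plan=[15,-16,1,0,1])

```text
time: 7.98
eef_pos: [1017.5, 406.9, 554.9]
ee_rot: [-0.044, 0.924, -0.182, 0.334]
force: [-0.5, -0.5, 0.2]
finger_gap: 0.999
gripper_force: 0.0
```

Emit:
apply_moves(plan=[15,-16,2,0,1])

```text
time: 8.1
eef_pos: [1030.6, 414.7, 562.1]
ee_rot: [-0.056, 0.918, -0.177, 0.352]
force: [0.3, 0.7, 0.8]
finger_gap: 1.0
gripper_force: 0.0
```

```bash
python3 st.py
```

```text
8.1 [ 0.4609  0.9085  0.2348 -0.3297  1.3449  2.3773] [1030.6  414.7  562.1] tool x,y,z [[0.69, -0.364, 0.626], [-0.285, -0.931, -0.227], [0.665, -0.022, -0.746]] [0.3 0.7 0.8] 1.0001786180463466 0.0 tilt 41.7
```

Emit:
apply_moves(plan=[15,-16,3,0,1])

```text
time: 8.22
eef_pos: [1043.4, 422.4, 569.4]
ee_rot: [-0.068, 0.911, -0.172, 0.369]
force: [-0.7, -0.4, 0.0]
finger_gap: 1.0
gripper_force: 0.0
```

Emit:
apply_moves(plan=[15,-16,4,0,1])

```text
time: 8.35
eef_pos: [1056.0, 429.9, 576.9]
ee_rot: [-0.08, 0.904, -0.167, 0.386]
force: [-0.1, -0.6, -0.6]
finger_gap: 1.001
gripper_force: 0.0
```

```bash
cat >> st.py <<'E'
print('level yaw units',-np.degrees(np.arctan2(-M[2,1],-M[2,0]) if M[2,0]<0 else np.arctan2(M[2,1],M[2,0])).round(2)/-5,'az',np.degrees(np.arctan2(M[1,2],M[0,2])).round(2))
import sys
if len(sys.argv)>3:
    T=np.array(list(map(float,sys.argv[1:4])));print('shift units',((T-s['eef_pos'])@M/50).round(2))
E
python3 st.py 560 50 480
```

```text
8.35 [ 0.4604  0.9156  0.2348 -0.3305  1.2479  2.3793] [1056.   429.9  576.9] tool x,y,z [[0.646, -0.364, 0.671], [-0.24, -0.931, -0.274], [0.724, 0.016, -0.689]] [-0.1 -0.6 -0.6] 1.001224109258168 0.0 tilt 46.4
level yaw units -4.436 az 1.24
shift units [-4.95  9.99 -5.97]
```

Emit:
apply_moves(plan=[-4.95,9.99,-5.97,-4.44,1,-4.95,9.99,-5.97,-4.44,1,-4.95,9.99,-5.97,-4.44,1,-4.95,9.99,-5.97,-4.44,1,-4.95,9.99,-5.97,-4.44,1,-4.95,9.99,-5.97,-4.44,1,-4.95,9.99,-5.97,-4.44,1,-4.95,9.99,-5.97,-4.44,1,-4.95,9.99,-5.97,-4.44,1,-4.95,9.99,-5.97,-4.44,1,-4.95,9.99,-5.97,-4.44,1,-4.95,9.99,-5.97,-4.44,1])

```text
time: 9.85
eef_pos: [557.0, 48.5, 482.3]
ee_rot: [-0.003, 0.919, 0.01, 0.394]
force: [0.6, 1.0, 1.2]
finger_gap: 1.003
gripper_force: 0.0
```

```bash
python3 st.py 490 10 250; python3 - <<'E'
from h import *
t=load('top');s=load('side')
a=np.linspace(0,6.283,721)
def ext(c,p):
    q=proj(c,np.stack([p[0]+47.5*np.cos(a),p[1]+47.5*np.sin(a),22+0*a],-1));return [q[:,0].min(),q[:,0].max(),q[:,1].max()]
o=np.array([255,285.8,176.4,212,247.4,219.])
r=least_squares(lambda p:np.r_[ext(t,p),ext(s,p)]-o,[680,8]);print('disc',r.x,r.fun.round(1))
for w in('t','s'):
    k=slice(0,3) if w=='t' else slice(3,6);c=t if w=='t' else s
    r=least_squares(lambda p:np.array(ext(c,p))-o[k],[680,8]);print(w,r.x,r.fun.round(1))
print('top block front bottom corners',atz(t,(263.2,173.8),22),atz(t,(279,173.8),22))
print('front top edge z64 at v~170', atz(t,(263.2,171),64),atz(t,(279,171),64))
E
```

```text
9.85 [ 0.0462 -0.2125  2.0836 -0.0455  0.4607  1.628 ] [557.   48.5 482.3] tool x,y,z [[0.689, 0.015, 0.725], [0.02, -1.0, 0.002], [0.725, 0.013, -0.689]] [0.6 1.  1.2] 1.0032668041397395 0.0 tilt 46.4
level yaw units 0.032 az 1.05
shift units [-4.3   0.73  2.22]
disc [684.85186496   4.30622985] [-0.9  0.7  0.1 -0.4  0.5 -0.2]
t [685.01660205   3.99197143] [-0.8  0.8 -0. ]
s [684.48674579   4.90482159] [-0.5  0.5 -0. ]
top block front bottom corners [645.62154795  25.7688358   22.        ] [644.73245863 -20.42107367  22.        ]
front top edge z64 at v~170 [645.39644751  24.65906016  64.        ] [644.53871944 -19.90322493  64.        ]
```

Emit:
apply_moves(plan=[-4.7,0.95,5.77,0,1,-4.7,0.95,5.77,0,1,-4.7,0.95,5.77,0,1,-4.7,0.95,5.77,0,1,-4.7,0.95,5.77,0,1,-4.7,0.95,5.77,0,1,-4.7,0.95,5.77,0,1,-4.7,0.95,5.77,0,1])

```text
time: 10.85
eef_pos: [571.8, 92.5, 308.2]
ee_rot: [-0.069, 0.921, 0.036, 0.381]
force: [0.6, 0.5, 0.3]
finger_gap: 1.003
gripper_force: 0.0
```

```bash
python3 st.py 688 4.5 35; python3 - <<'E'
from bench import env
from h import *
a=env.read_camera('top')['image'];b=env.read_camera('side')['image']
cv2.imwrite('pics/c.png',np.hstack([crop(a,230,130,80,110,5),crop(b,190,130,80,110,5)]))
E
```

```text
10.85 [ 0.0148  0.052   2.3313  1.7514  0.1475 -0.1853] [571.8  92.5 308.2] tool x,y,z [[0.707, 0.013, 0.707], [0.119, -0.988, -0.1], [0.697, 0.155, -0.7]] [0.6 0.5 0.3] 1.0028913429558595 0.0 tilt 45.6
level yaw units -1.616 az 12.53
shift units [-2.24  2.56  5.17]
```

View pics/c.png

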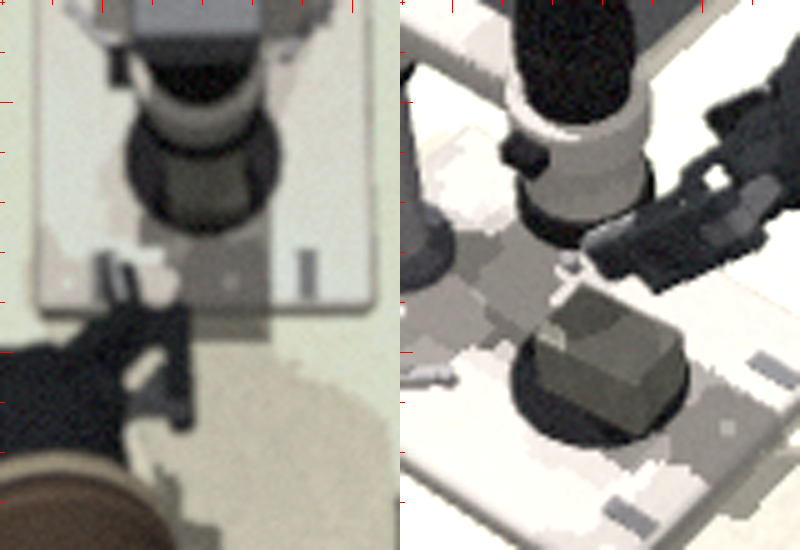

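The top view shows the open gripper in front of the scope, its tips near (255,190). In the side view the fingers are at about (235,185), clear of the ring light, with the block undisturbed. The wrist is passing through its straight pose (j4 flipping), so I'll finish that flip in one call and stay clear of the scope.

Emit:
apply_moves(plan=[-2.26,2.5,2.96,-1.6,1,-2.26,2.5,2.96,-1.6,1,-2.26,2.5,2.96,-1.6,1,-2.26,2.5,2.96,-1.6,1,-2.26,2.5,2.96,-1.6,1,-2.26,2.5,2.96,-1.6,1,-2.26,2.5,2.96,-1.6,1,-2.26,2.5,2.96,-1.6,1,-2.26,2.5,2.96,-1.6,1,-2.26,2.5,2.96,-1.6,1])

```text
time: 12.2
eef_pos: [608.3, -8.3, 111.5]
ee_rot: [-0.043, 0.917, 0.101, 0.384]
force: [0.1, 0.5, 0.4]
finger_gap: 1.0
gripper_force: 0.0
```

```bash
python3 st.py 610 -10 112
```

```text
12.2 [-0.273   0.579   2.4259  2.5697  0.6754 -1.4649] [608.3  -8.3 111.5] tool x,y,z [[0.685, 0.152, 0.713], [0.218, -0.976, -0.002], [0.695, 0.157, -0.702]] [0.1 0.5 0.4] 1.000080855803189 0.0 tilt 45.5
level yaw units -0.026000000000000002 az 12.7
shift units [0.03 0.04 0.01]
```

Emit:
apply_moves(plan=[0.05,0.04,0.5,0,1,0.05,0.04,1.0,0,1,0.05,0.04,1.4,0,1,0.05,0.04,1.8,0,1,0.05,0.04,2.1,0,1,0.05,0.04,2.24,0,1,0.05,0.04,2.24,0,1])

```text
time: 13.08
eef_pos: [687.7, 6.9, 32.6]
ee_rot: [-0.043, 0.917, 0.1, 0.383]
force: [0.7, 0.7, 0.1]
finger_gap: 1.002
gripper_force: 0.0
```

Emit:
apply_moves(plan=[0,0,0,0,0.7,0,0,0,0,0.6,0,0,0,0,0.5,0,0,0,0,0.4,0,0,0,0,0.3,0,0,0,0,0.3,0,0,0,0,0.3])

```text
time: 13.95
eef_pos: [688.2, 6.6, 33.9]
ee_rot: [-0.043, 0.917, 0.1, 0.384]
force: [-2.4, -1.3, 6.8]
finger_gap: 0.507
gripper_force: 52.0
```

```bash
python3 st.py; python3 - <<'E'
from bench import env
from h import *
a=env.read_camera('top')['image'];b=env.read_camera('side')['image']
cv2.imwrite('pics/d.png',np.hstack([crop(a,230,130,80,110,5),crop(b,190,130,80,110,5)]))
E
```

```text
13.95 [-0.1888  0.7833  2.2614  2.6891  0.7049 -1.5089] [688.2   6.6  33.9] tool x,y,z [[0.685, 0.151, 0.712], [0.217, -0.976, -0.002], [0.695, 0.156, -0.702]] [-2.4 -1.3  6.8] 0.5067346659172643 52.026214599609375 tilt 45.4
level yaw units -0.028000000000000004 az 12.61
```

View pics/d.png

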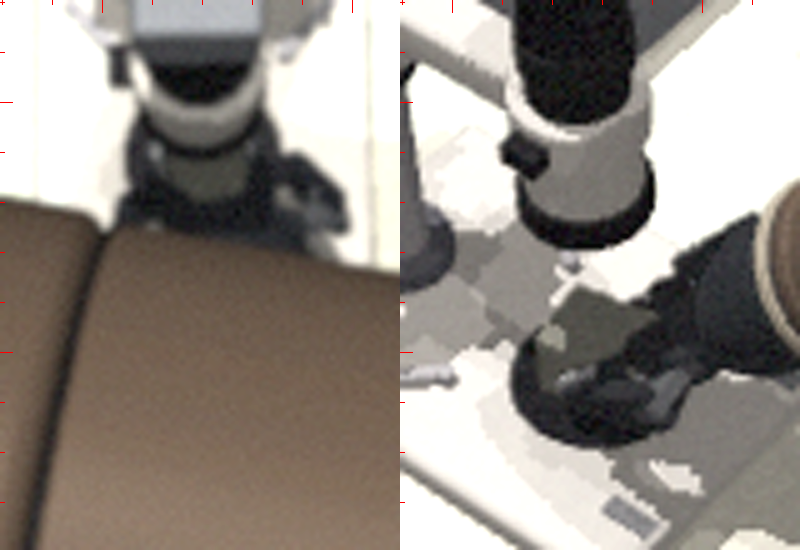

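The side view shows the block held between the fingers at (228,196), still level, with the gripper body well below the ring light at (231,172). Now a small lift, then back out.

Emit:
apply_moves(plan=[0.12,0,-0.12,0,0.3,0.12,0,-0.12,0,0.3,-0.05,-0.12,-0.6,0,0.3,-0.15,-0.22,-1.2,0,0.3,-0.3,-0.35,-1.9,0,0.3,-0.5,-0.52,-2.79,0,0.3,-0.5,-0.52,-2.79,0,0.3,-0.5,-0.52,-2.79,0,0.3])

```text
time: 15.05
eef_pos: [568.8, 6.4, 113.6]
ee_rot: [-0.043, 0.917, 0.1, 0.383]
force: [0.8, -0.6, -3.9]
finger_gap: 0.509
gripper_force: 56.0
```

```bash
python3 st.py 443 -323 100
```

```text
15.05 [-0.2604  0.5691  2.5178  2.6343  0.7439 -1.5311] [568.8   6.4 113.6] tool x,y,z [[0.686, 0.151, 0.712], [0.217, -0.976, -0.002], [0.695, 0.155, -0.702]] [ 0.8 -0.6 -3.9] 0.5092383642815959 56.009125009163654 tilt 45.4
level yaw units -0.028000000000000004 az 12.61
shift units [-2.91  5.89 -2.58]
```

Emit:
apply_moves(plan=[-0.4,0.8,-0.35,0,0.3,-0.87,1.77,-0.77,0,0.3,-1.45,2.95,-1.29,0,0.3,-2.0,4.1,-1.8,0,0.3,-2.5,5.1,-2.25,0,0.3,-2.91,5.89,-2.58,0,0.3,-2.91,5.89,-2.58,0,0.3,-2.91,5.89,-2.58,0,0.3,-2.91,5.89,-2.58,0,0.3])

```text
time: 16.18
eef_pos: [443.1, -321.4, 99.5]
ee_rot: [-0.044, 0.917, 0.101, 0.383]
force: [-0.2, 1.0, -4.3]
finger_gap: 0.511
gripper_force: 55.9
```

```bash
python3 st.py 443 -323 20; python3 - <<'E'
from bench import env
from h import *
a=env.read_camera('top')['image'];b=env.read_camera('side')['image']
cv2.imwrite('pics/e.png',np.hstack([crop(a,330,170,110,120,3.6),crop(b,300,120,110,120,3.6)]))
E
```

```text
16.175 [-1.1888  0.627   2.2804  1.4942  0.7816 -1.2346] [ 443.1 -321.4   99.5] tool x,y,z [[0.686, 0.151, 0.711], [0.218, -0.976, -0.003], [0.694, 0.158, -0.703]] [-0.2  1.  -4.3] 0.5108563755582051 55.89546203613281 tilt 45.3
level yaw units -0.05600000000000001 az 12.8
shift units [-1.14  0.04  1.11]
```

View pics/e.png

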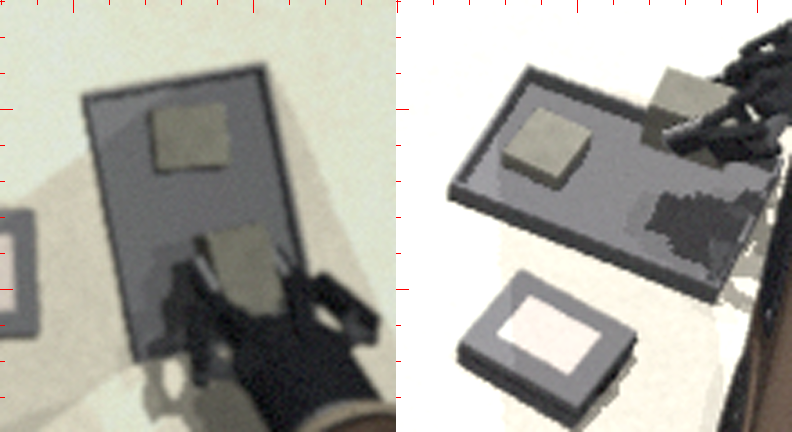

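The top crop shows the block held level over the tray's free half at (397,244), with the chip at (382,208) in the other half. Now lower it.

Emit:
apply_moves(plan=[-0.4,0.06,0.35,0,0.3,-0.8,0.12,0.7,0,0.3,-1.05,0.16,0.92,0,0.3,-1.17,0.16,1.02,0,0.3,-1.17,0.16,1.02,0,0.3,-1.17,0.16,1.02,0,0.3])

```text
time: 17.02
eef_pos: [439.9, -331.4, 22.9]
ee_rot: [-0.043, 0.917, 0.101, 0.383]
force: [-0.0, 0.8, -3.4]
finger_gap: 0.514
gripper_force: 55.8
```

Emit:
apply_moves(plan=[-0.02,0,0.02,0,0.3,-0.04,0,0.04,0,0.3,-0.06,0,0.06,0,0.3,-0.06,0,0.06,0,0.3])

```text
time: 17.52
eef_pos: [439.6, -331.6, 18.0]
ee_rot: [-0.043, 0.917, 0.1, 0.383]
force: [0.4, -0.3, -2.6]
finger_gap: 0.51
gripper_force: 55.8
```

Emit:
apply_moves(plan=[-0.01,0,0.01,0,0.3,-0.02,0,0.02,0,0.3,-0.02,0,0.02,0,0.3])

```text
time: 17.9
eef_pos: [439.7, -331.5, 16.6]
ee_rot: [-0.043, 0.917, 0.1, 0.383]
force: [-0.1, -0.1, -4.1]
finger_gap: 0.511
gripper_force: 55.8
```

Emit:
apply_moves(plan=[-0.01,0,0.01,0,0.3,-0.02,0,0.02,0,0.3,-0.02,0,0.02,0,0.3])

```text
time: 18.27
eef_pos: [439.7, -331.6, 15.9]
ee_rot: [-0.043, 0.917, 0.1, 0.383]
force: [-7.9, 0.5, 10.4]
finger_gap: 0.513
gripper_force: 57.4
```

Contact with the tray floor. I'll release and back out along the tool axis.

Emit:
apply_moves(plan=[0,0,0,0,0.6,0,0,0,0,0.75,0,0,0,0,0.75,0,0,-0.4,0,0.75,0,0,-1,0,0.9,0,0,-1.8,0,1,0,0,-2.8,0,1,0,0,-3.6,0,1,0,0,-3.6,0,1])

```text
time: 19.4
eef_pos: [313.6, -361.3, 143.3]
ee_rot: [-0.041, 0.917, 0.1, 0.383]
force: [-0.3, -0.6, 0.2]
finger_gap: 1.0
gripper_force: 0.0
```

```bash
python3 st.py; python3 - <<'E'
from bench import env
from h import *
a=env.read_camera('top')['image'];b=env.read_camera('side')['image']
cv2.imwrite('pics/f.png',np.hstack([crop(a,330,170,110,120,3.6),crop(b,300,120,110,120,3.6)]))
E
```

```text
19.4 [-1.5107  0.5255  2.2684  1.1165  0.8971 -1.1273] [ 313.6 -361.3  143.3] tool x,y,z [[0.687, 0.152, 0.711], [0.215, -0.977, 0.001], [0.694, 0.152, -0.703]] [-0.3 -0.6  0.2] 0.9998610911836131 0.0 tilt 45.3
level yaw units 0.022 az 12.33
```

View pics/f.png

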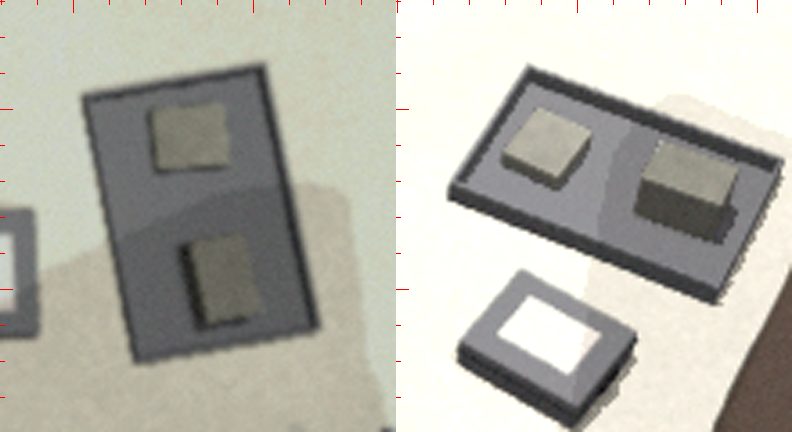

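The crop shows the block flat in the tray's near half at (391,247), clear of the chip at (382,208).

For the core, the fingers have to straddle it without touching its neighbours. I'll swing the tool's tilt azimuth from 12° to about 42° by pulling at the reach limit on the robot's left, travelling high.

```bash
python3 st.py 600 -100 560|tail -1;python3 st.py 450 350 560|tail -1; python3 st.py -50 750 500|tail -1
```

```text
shift units [10.65 -3.85 -1.11]
shift units [  9.95 -13.29  -1.8 ]
shift units [  3.44 -23.26  -6.66]
```

Emit:
apply_moves(plan=[10.65,-3.85,-1.11,0,1,10.65,-3.85,-1.11,0,1,10.65,-3.85,-1.11,0,1,10.65,-3.85,-1.11,0,1,10.65,-3.85,-1.11,0,1,10.65,-3.85,-1.11,0,1,10.65,-3.85,-1.11,0,1,10.65,-3.85,-1.11,0,1,10.65,-3.85,-1.11,0,1,10.65,-3.85,-1.11,0,1,9.95,-13.29,-1.8,0,1,9.95,-13.29,-1.8,0,1,9.95,-13.29,-1.8,0,1,9.95,-13.29,-1.8,0,1,9.95,-13.29,-1.8,0,1,9.95,-13.29,-1.8,0,1,9.95,-13.29,-1.8,0,1,9.95,-13.29,-1.8,0,1,9.95,-13.29,-1.8,0,1])

```text
time: 21.88
eef_pos: [448.0, 352.2, 558.0]
ee_rot: [-0.042, 0.918, 0.102, 0.382]
force: [0.5, -0.5, -1.3]
finger_gap: 1.0
gripper_force: 0.0
```

```bash
python3 st.py -80 760 480
```

```text
21.875 [ 0.9095 -0.1476  1.8439 -0.6203  0.8873  2.5202] [448.  352.2 558. ] tool x,y,z [[0.688, 0.155, 0.709], [0.219, -0.976, 0.0], [0.692, 0.155, -0.705]] [ 0.5 -0.5 -1.3] 0.9995491781587388 0.0 tilt 45.2
level yaw units 0.004 az 12.65
shift units [ -7.11 -10.27  -4.94]
```

Emit:
apply_moves(plan=[-7.11,-10.27,-4.94,-12,1,-7.11,-10.27,-4.94,-12,1,-7.11,-10.27,-4.94,-12,1,-7.11,-10.27,-4.94,-12,1,-7.11,-10.27,-4.94,-12,1,-7.11,-10.27,-4.94,-12,1,-7.11,-10.27,-4.94,-12,1,-7.11,-10.27,-4.94,-12,1,-7.11,-10.27,-4.94,-12,1,-7.11,-10.27,-4.94,-12,1,-7.11,-10.27,-4.94,-12,1,-7.11,-10.27,-4.94,-12,1])

```text
time: 23.38
eef_pos: [-81.0, 760.3, 476.2]
ee_rot: [0.157, 0.742, 0.549, 0.352]
force: [-0.3, -0.6, -0.1]
finger_gap: 1.002
gripper_force: 0.0
```

```bash
cat >> st.py <<'E'
if len(sys.argv)==3:
    a=np.radians(float(sys.argv[1]));print('pull units',(20*np.array([np.cos(a),np.sin(a),float(sys.argv[2])])@M).round(1), 'wrist',(s['eef_pos']-372*M[:,2]).round())
E
python3 st.py 113 0.5
```

```text
23.375 [ 1.9809  0.6051  1.052  -0.7746  1.6462  2.2833] [-81.  760.3 476.2] tool x,y,z [[0.151, 0.925, 0.35], [0.704, -0.349, 0.619], [0.694, 0.153, -0.704]] [-0.3 -0.6 -0.1] 1.0020201128143431 0.0 tilt 45.3
level yaw units 12.102 az 12.42
pull units [19.3 -5.7 -9.6] wrist [-339.  703.  738.]
```

Emit:
apply_moves(plan=[19.3,-5.7,-9.6,0,1,19.3,-5.7,-9.6,0,1,19.3,-5.7,-9.6,0,1,19.3,-5.7,-9.6,0,1])

```text
time: 23.88
eef_pos: [-127.9, 889.6, 551.0]
ee_rot: [0.144, 0.738, 0.551, 0.361]
force: [-37.5, 27.6, 55.7]
finger_gap: 1.002
gripper_force: 0.0
```

Emit:
apply_moves(plan=[19.3,-5.7,-8.5,0,1])

```text
time: 24.0
eef_pos: [-130.9, 903.8, 549.2]
ee_rot: [0.133, 0.73, 0.557, 0.372]
force: [-0.6, -0.0, -1.4]
finger_gap: 0.998
gripper_force: 0.0
```

Emit:
apply_moves(plan=[19.3,-5.7,-7.5,0,1])

```text
time: 24.12
eef_pos: [-133.9, 918.2, 559.4]
ee_rot: [0.112, 0.724, 0.561, 0.385]
force: [0.7, -0.3, 0.0]
finger_gap: 1.0
gripper_force: 0.0
```

Emit:
apply_moves(plan=[19.3,-5.7,-7,0,1])

```text
time: 24.25
eef_pos: [-137.7, 932.1, 566.3]
ee_rot: [0.095, 0.717, 0.565, 0.397]
force: [0.5, 0.2, 0.3]
finger_gap: 1.004
gripper_force: 0.0
```

Emit:
apply_moves(plan=[19.3,-5.7,-6,0,1])

```text
time: 24.38
eef_pos: [-141.8, 946.5, 572.4]
ee_rot: [0.078, 0.709, 0.57, 0.408]
force: [1.4, 1.0, -0.2]
finger_gap: 1.002
gripper_force: 0.0
```

```bash
python3 st.py 115 0.4
```

```text
24.375 [ 1.9839  0.9333  0.2388 -0.8793  1.7742  1.9222] [-141.8  946.5  572.4] tool x,y,z [[0.017, 0.872, 0.49], [0.744, -0.339, 0.576], [0.668, 0.354, -0.654]] [ 1.4  1.  -0.2] 1.0017167617060885 0.0 tilt 49.2
level yaw units 9.928 az 27.93
pull units [19.6 -7.8 -4.5] wrist [-390.  815.  816.]
```

Emit:
apply_moves(plan=[19.6,-7.8,-4.5,0,1])

```text
time: 24.5
eef_pos: [-148.3, 962.7, 574.4]
ee_rot: [0.061, 0.701, 0.574, 0.42]
force: [0.5, -0.3, 0.0]
finger_gap: 1.002
gripper_force: 0.0
```

Emit:
apply_moves(plan=[19.6,-7.8,-4,0,1])

```text
time: 24.62
eef_pos: [-155.9, 978.4, 575.7]
ee_rot: [0.045, 0.692, 0.578, 0.431]
force: [0.4, 0.0, -0.5]
finger_gap: 0.998
gripper_force: 0.0
```

Emit:
apply_moves(plan=[19.6,-7.8,-3,0,1])

```text
time: 24.75
eef_pos: [-163.5, 994.1, 578.1]
ee_rot: [0.028, 0.683, 0.581, 0.442]
force: [0.2, 0.8, 0.2]
finger_gap: 0.999
gripper_force: 0.0
```

```bash
python3 st.py 115 0.4
```

```text
24.75 [ 1.9923  0.9459  0.2389 -0.8888  1.638   1.936 ] [-163.5  994.1  578.1] tool x,y,z [[-0.067, 0.818, 0.571], [0.769, -0.322, 0.552], [0.635, 0.476, -0.608]] [0.2 0.8 0.2] 0.998881905194538 0.0 tilt 52.6
level yaw units 8.802 az 36.85
pull units [20.  -7.9 -1.6] wrist [-400.  817.  804.]
```

Emit:
apply_moves(plan=[20,-7.9,-1.6,0,1])

```text
time: 24.88
eef_pos: [-170.2, 1010.6, 580.3]
ee_rot: [0.01, 0.673, 0.585, 0.453]
force: [-0.3, 0.0, -0.1]
finger_gap: 0.996
gripper_force: 0.0
```

```bash
python3 st.py 450 350 560; python3 st.py 590 -20 500|tail -1; python3 st.py 520 20 220|tail -1; python3 - <<'E'
from h import *
t=load('top');s=load('side');print(atz(t,(152.6,239.4),99),atz(s,(212,331),99))
E
```

```text
24.875 [ 1.9929  0.9508  0.2388 -0.8915  1.5901  1.94  ] [-170.2 1010.6  580.3] tool x,y,z [[-0.094, 0.797, 0.597], [0.778, -0.315, 0.543], [0.621, 0.516, -0.59]] [-0.3  0.  -0.1] 0.9957255516158209 0.0 tilt 53.8
level yaw units 8.459999999999999 az 39.69
shift units [-11.93  13.6    1.13]
shift units [-18.81  17.46  -0.24]
shift units [-21.38  13.07   2.61]
[457.52356386 323.60439802  99.        ] [458.96337061 326.55180697  99.        ]
```

Emit:
apply_moves(plan=[-11.93,13.6,1.13,8.46,1,-11.93,13.6,1.13,8.46,1,-11.93,13.6,1.13,8.46,1,-11.93,13.6,1.13,8.46,1,-11.93,13.6,1.13,8.46,1,-11.93,13.6,1.13,8.46,1,-11.93,13.6,1.13,8.46,1,-11.93,13.6,1.13,8.46,1,-11.93,13.6,1.13,8.46,1,-11.93,13.6,1.13,8.46,1,-11.93,13.6,1.13,8.46,1,-11.93,13.6,1.13,8.46,1,-18.81,17.46,-0.24,8.46,1,-18.81,17.46,-0.24,8.46,1,-18.81,17.46,-0.24,8.46,1,-18.81,17.46,-0.24,8.46,1,-18.81,17.46,-0.24,8.46,1,-18.81,17.46,-0.24,8.46,1,-18.81,17.46,-0.24,8.46,1])

```text
time: 27.25
eef_pos: [419.3, 277.6, 518.5]
ee_rot: [-0.152, 0.847, 0.303, 0.411]
force: [-0.4, -0.1, -1.0]
finger_gap: 1.0
gripper_force: 0.0
```

```bash
python3 st.py 520 20 210;
```

```text
27.25 [ 0.2897 -0.3686  2.1541  0.6072  0.5782  0.7938] [419.3 277.6 518.5] tool x,y,z [[0.479, 0.388, 0.787], [0.637, -0.771, -0.008], [0.603, 0.505, -0.617]] [-0.4 -0.1 -1. ] 1.0003287697782708 0.0 tilt 51.9
level yaw units -0.11599999999999999 az 39.94
shift units [-5.89  5.3   2.42]
```

Emit:
apply_moves(plan=[-5.5,4.6,2.2,-0.1,1,-5.5,4.6,2.2,-0.1,1,-5.5,4.6,2.2,-0.1,1,-5.5,4.6,2.2,-0.1,1,-5.5,4.6,2.2,-0.1,1,-5.5,4.6,2.2,-0.1,1,-5.5,4.6,2.2,-0.1,1,-5.5,4.6,2.2,-0.1,1,-5.5,4.6,2.2,-0.1,1])

```text
time: 28.38
eef_pos: [500.2, 49.5, 232.2]
ee_rot: [-0.151, 0.846, 0.304, 0.41]
force: [-0.0, 0.2, -0.5]
finger_gap: 1.0
gripper_force: 0.0
```

```bash
python3 st.py 471.5 336 175;
```

```text
28.375 [-0.562   0.2992  2.4702  1.5709  0.8456 -1.0835] [500.2  49.5 232.2] tool x,y,z [[0.478, 0.392, 0.786], [0.639, -0.769, -0.005], [0.603, 0.505, -0.618]] [-0.   0.2 -0.5] 1.000267599156409 0.0 tilt 51.8
level yaw units -0.074 az 39.93
shift units [ 1.07 -4.77  3.25]
```

Emit:
apply_moves(plan=[1.07,-4.77,3.25,0,1,1.07,-4.77,3.25,0,1,1.07,-4.77,3.25,0,1,1.07,-4.77,3.25,0,1,1.07,-4.77,3.25,0,1,1.07,-4.77,3.25,0,1,1.07,-4.77,3.25,0,1,1.07,-4.77,3.25,0,1,1.07,-4.77,3.25,0,1,1.07,-4.77,3.25,0,1])

```text
time: 29.62
eef_pos: [472.7, 334.9, 176.7]
ee_rot: [-0.149, 0.846, 0.305, 0.412]
force: [0.5, 0.6, 0.4]
finger_gap: 0.998
gripper_force: 0.0
```

```bash
python3 st.py 471.5 336 77; python3 - <<'E'
from bench import env
from h import *
a=env.read_camera('top')['image'];b=env.read_camera('side')['image']
cv2.imwrite('pics/g.png',np.hstack([crop(a,110,180,100,120,4),crop(b,160,280,100,120,4)]))
E
```

```text
29.625 [ 0.4329  0.465   2.5606  2.8537  0.7956 -1.5283] [472.7 334.9 176.7] tool x,y,z [[0.474, 0.393, 0.788], [0.639, -0.769, -0.001], [0.606, 0.503, -0.616]] [0.5 0.6 0.4] 0.998197946563416 0.0 tilt 52.0
level yaw units -0.008 az 39.72
shift units [-1.57 -0.03  1.22]
```

View pics/g.png

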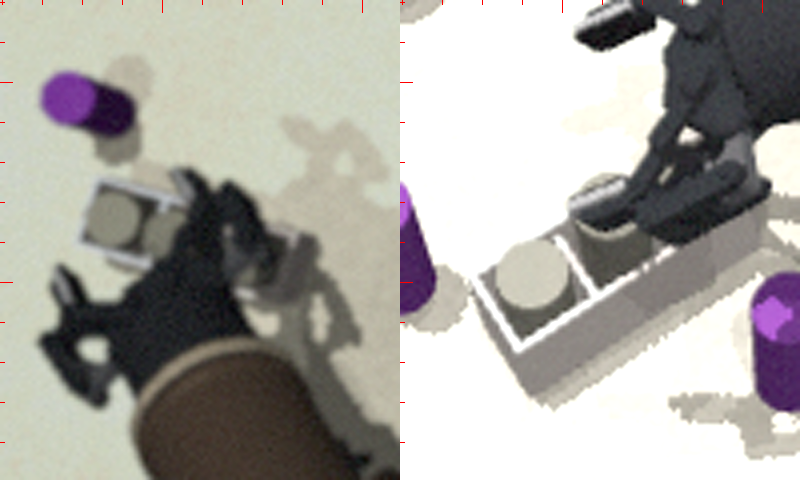

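The top crop shows the open fingers at (127,251) and (156,225), straddling the core along the diagonal and clear of both neighbours. The side crop shows the tips above the tall core at (210,325). Now straight down.

Emit:
apply_moves(plan=[-0.4,0,0.3,0,1,-0.8,-0.02,0.6,0,1,-1.15,-0.03,0.9,0,1,-1.4,-0.03,1.1,0,1,-1.53,-0.03,1.19,0,1,-1.6,-0.03,1.245,0,1,-1.6,-0.03,1.245,0,1,-1.6,-0.03,1.245,0,1])

```text
time: 30.72
eef_pos: [470.9, 337.4, 75.5]
ee_rot: [-0.15, 0.845, 0.306, 0.412]
force: [-0.8, -0.0, 0.5]
finger_gap: 0.998
gripper_force: 0.0
```

```bash
python3 st.py
```

```text
30.725 [ 0.4409  0.822   2.5912  2.9243  1.1717 -1.6437] [470.9 337.4  75.5] tool x,y,z [[0.473, 0.394, 0.788], [0.641, -0.768, -0.0], [0.605, 0.505, -0.616]] [-0.8 -0.   0.5] 0.9981189378490136 0.0 tilt 52.0
level yaw units -0.006 az 39.86
```

No contact so far. Close.

Emit:
apply_moves(plan=[0,0,0,0,0.7,0,0,0,0,0.6,0,0,0,0,0.5,0,0,0,0,0.4,0,0,0,0,0.2,0,0,0,0,0.2,0,0,0,0,0.2])

```text
time: 31.6
eef_pos: [470.9, 337.3, 75.1]
ee_rot: [-0.149, 0.845, 0.306, 0.412]
force: [0.2, -1.9, 5.7]
finger_gap: 0.428
gripper_force: 59.4
```

Emit:
apply_moves(plan=[0.1,0,-0.08,0,0.2,0.25,0,-0.2,0,0.2,0.45,0,-0.35,0,0.2])

```text
time: 31.98
eef_pos: [470.5, 337.2, 103.7]
ee_rot: [-0.149, 0.845, 0.306, 0.411]
force: [0.1, 0.0, -1.5]
finger_gap: 0.43
gripper_force: 59.9
```

```bash
python3 st.py
```

```text
31.975 [ 0.441   0.7216  2.591   2.9135  1.0718 -1.6187] [470.5 337.2 103.7] tool x,y,z [[0.474, 0.395, 0.787], [0.641, -0.768, -0.001], [0.604, 0.505, -0.617]] [ 0.1  0.  -1.5] 0.4299952385757701 59.89551544189453 tilt 51.9
level yaw units -0.012 az 39.89
```

Emit:
apply_moves(plan=[0.3,0,-0.24,0,0.2,0.65,0,-0.5,0,0.2,0.9,0,-0.7,0,0.2,0.98,0,-0.77,0,0.2,0.98,0,-0.77,0,0.2,0.8,0.5,-0.95,0,0.2,0.55,1.3,-1.3,0,0.2,0.3,2.2,-1.65,0,0.2,0.0,3.2,-2.05,0,0.2,-0.3,4.2,-2.4,0,0.2,-0.5,4.9,-2.7,0,0.2,-0.65,5.4,-2.9,0,0.2,-0.74,5.61,-2.97,0,0.2,-0.74,5.61,-2.97,0,0.2,-0.74,5.61,-2.97,0,0.2])

```text
time: 33.85
eef_pos: [542.5, 33.9, 165.3]
ee_rot: [-0.15, 0.845, 0.306, 0.411]
force: [-0.4, 0.5, -2.1]
finger_gap: 0.428
gripper_force: 60.7
```

```bash
python3 st.py 543 32 76
```

```text
33.85 [-0.537   0.5167  2.422   1.7435  0.8552 -1.3133] [542.5  33.9 165.3] tool x,y,z [[0.474, 0.394, 0.787], [0.642, -0.767, -0.002], [0.603, 0.506, -0.616]] [-0.4  0.5 -2.1] 0.42833692127406886 60.679346323013306 tilt 51.9
level yaw units -0.032 az 40.01
shift units [-1.42  0.04  1.09]
```

Emit:
apply_moves(plan=[-0.35,0,0.27,0,0.2,-0.75,0.02,0.58,0,0.2,-1.1,0.04,0.85,0,0.2,-1.32,0.04,1.02,0,0.2,-1.42,0.04,1.09,0,0.2,-1.42,0.04,1.09,0,0.2])

```text
time: 34.6
eef_pos: [543.5, 31.2, 75.9]
ee_rot: [-0.15, 0.845, 0.306, 0.411]
force: [-0.3, -0.4, -1.9]
finger_gap: 0.429
gripper_force: 60.7
```

Emit:
apply_moves(plan=[-0.02,0,0.015,0,0.2,-0.04,0,0.03,0,0.2,-0.04,0,0.03,0,0.2])

```text
time: 34.98
eef_pos: [543.9, 30.3, 73.8]
ee_rot: [-0.149, 0.845, 0.306, 0.412]
force: [0.6, -0.8, -1.8]
finger_gap: 0.432
gripper_force: 60.7
```

Emit:
apply_moves(plan=[-0.015,0,0.012,0,0.2,-0.03,0,0.024,0,0.2,-0.03,0,0.024,0,0.2])

```text
time: 35.35
eef_pos: [543.8, 30.4, 71.6]
ee_rot: [-0.15, 0.845, 0.306, 0.412]
force: [-0.3, 1.1, -2.4]
finger_gap: 0.427
gripper_force: 60.7
```

Emit:
apply_moves(plan=[-0.015,0,0.012,0,0.2,-0.015,0,0.012,0,0.2])

```text
time: 35.6
eef_pos: [544.1, 30.5, 71.1]
ee_rot: [-0.15, 0.845, 0.306, 0.412]
force: [-1.8, -0.2, 4.9]
finger_gap: 0.427
gripper_force: 61.1
```

Emit:
apply_moves(plan=[-0.015,0,0.012,0,0.2,-0.015,0,0.012,0,0.2])

```text
time: 35.85
eef_pos: [544.5, 30.6, 71.0]
ee_rot: [-0.15, 0.845, 0.306, 0.413]
force: [-2.8, -1.4, 16.5]
finger_gap: 0.429
gripper_force: 62.0
```

Emit:
apply_moves(plan=[0,0,0,0,0.6,0,0,0,0,0.8,0,0,0,0,0.9,0,0,0,0,0.9,-0.2,0,0.16,0,0.9,-0.45,0,0.35,0,0.9,-0.63,0,0.49,0,0.9,-0.66,0,0.52,0,0.9,-0.66,0,0.52,0,0.9])

```text
time: 36.98
eef_pos: [543.9, 30.6, 27.8]
ee_rot: [-0.15, 0.845, 0.306, 0.412]
force: [-0.7, -0.5, -0.0]
finger_gap: 0.902
gripper_force: 0.0
```

```bash
python3 st.py; python3 - <<'E'
from bench import env
from h import *
b=env.read_camera('side')
for P in([532,18,0],[532,18,95]): print(proj(b,P))
u,v=proj(b,[532,18,50]).astype(int)
a=env.read_camera('top')['image']
cv2.imwrite('pics/h.png',np.hstack([crop(a,220,170,100,120,4),crop(b['image'],u-45,v-70,100,120,4)]))
E
```

```text
36.975 [-0.5425  0.9011  2.4243  2.0266  0.9776 -1.7796] [543.9  30.6  27.8] tool x,y,z [[0.474, 0.394, 0.787], [0.641, -0.768, -0.001], [0.604, 0.505, -0.616]] [-0.7 -0.5 -0. ] 0.9017791341776417 0.0 tilt 51.9
level yaw units -0.014000000000000002 az 39.9
[273.23492117 241.80399027]
[273.89451035 219.09346481]
```

View pics/h.png

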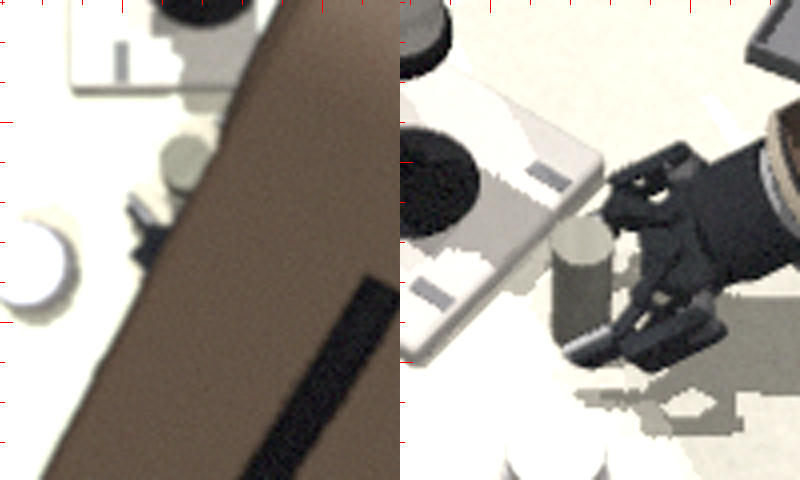

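The core stands upright on the bench. Its top is at (266,211) in the top view and (273,220) in the side view, with the open fingers low around it. I'll compute its centre and regrasp low.

```bash
python3 - <<'E'
from h import *
t=load('top');s=load('side');print(tri(t,(266.4,210.9),s,(272.9,219.6)),atz(t,(266.4,210.9),95),atz(s,(272.9,219.6),95))
E
```

```text
(array([531.8,  18.5,  92.9]), np.float64(1.05)) [528.91335182  17.0579391   95.        ] [532.97369408  20.66150084  95.        ]
```

Emit:
apply_moves(plan=[0,0,0,0,0.7,0,0,0,0,0.6,0,0,0,0,0.5,0,0,0,0,0.4,0,0,0,0,0.2,0,0,0,0,0.2,0,0,0,0,0.2])

```text
time: 37.95
eef_pos: [544.1, 30.4, 28.0]
ee_rot: [-0.149, 0.845, 0.306, 0.412]
force: [-1.5, -2.6, 4.8]
finger_gap: 0.432
gripper_force: 59.2
```

Emit:
apply_moves(plan=[0.15,0,-0.12,0,0.2,0.35,0,-0.27,0,0.2,0.55,0,-0.43,0,0.2,0.6,0,-0.47,0,0.2,0.6,0,-0.47,0,0.2])

```text
time: 38.58
eef_pos: [544.1, 30.3, 66.3]
ee_rot: [-0.149, 0.845, 0.306, 0.412]
force: [0.2, 0.3, -2.2]
finger_gap: 0.431
gripper_force: 60.1
```

```bash
python3 st.py
```

```text
38.575 [-0.5426  0.7954  2.4343  1.9661  0.9383 -1.6746] [544.1  30.3  66.3] tool x,y,z [[0.473, 0.395, 0.788], [0.641, -0.768, 0.0], [0.605, 0.504, -0.616]] [ 0.2  0.3 -2.2] 0.4314152529592348 60.14242172241211 tilt 52.0
level yaw units 0.006 az 39.83
```

Emit:
apply_moves(plan=[-0.15,0,0.115,0,0.2,-0.05,0.16,0.24,0,0.2,0.12,0.44,0.46,0,0.2,0.32,0.77,0.71,0,0.2,0.52,1.1,0.97,0,0.2,0.72,1.42,1.22,0,0.2,0.92,1.75,1.48,0,0.2,1.07,2.0,1.67,0,0.2,1.16,2.14,1.78,0,0.2,1.19,2.19,1.82,0,0.2,1.19,2.19,1.82,0,0.2,1.19,2.19,1.82,0,0.2])

```text
time: 40.08
eef_pos: [696.7, 15.9, 56.3]
ee_rot: [-0.15, 0.845, 0.306, 0.411]
force: [0.7, 0.6, -3.2]
finger_gap: 0.43
gripper_force: 60.2
```

```bash
python3 st.py 697.6 15.6 52; python3 - <<'E'
from bench import env
from h import *
t=env.read_camera('top');s=env.read_camera('side')
pickle.dump(t,open('t2.pkl','wb'));pickle.dump(s,open('s2.pkl','wb'))
# core top circle in side view: bright grey ellipse near prediction
u,v=proj(s,[684.8,4.3,123]);print(u,v)
g=cv2.cvtColor(s['image'],cv2.COLOR_RGB2GRAY);u,v=int(u),int(v)
np.set_printoptions(linewidth=250);print(u,v);print(g[v-14:v+34:2,u-20:u+21:2])
E
```

```text
40.075 [-0.4092  0.8161  2.1022  1.858   0.8236 -1.296 ] [696.7  15.9  56.3] tool x,y,z [[0.474, 0.394, 0.787], [0.641, -0.768, -0.001], [0.604, 0.505, -0.617]] [ 0.7  0.6 -3.2] 0.429862149976196 60.15736699104309 tilt 51.9
level yaw units -0.018 az 39.9
shift units [-0.06  0.02  0.06]
227.79389913496925 178.6490906035041
227 178
[[206 203 200 101   6  14  82  94  99 100  99  99  91  88  88  84  39 185  72  47  50]
 [203 206 205  71  81  82  88  88  89  87  89  90  90  90  90  93  32  41  41  28  43]
 [206 204 202  88  65  86  90  93  92  93  85  89  99  99  96  92  24  28  26  20  58]
 [203 202 206  78  30  90  91  88  91  99 100  99  96  96  93  38  10  75  34  15  29]
 [192 180 184 119   9  34  74  98  97 100  97  97 100  69  25   4  19 212  76  42  40]
 [170 172 173 116  23  13  14  20  47  57  54  49  28  14  13  18  22  48  36  24  26]
 [169 124 114 112 105  12   7  17   7  16  15   9  11  21  15  14  27  29  28  23  13]
 [ 92  91 107 111 111 106  41  12   0   6  11   9  16  23  27  23  17  23  24  27  25]
 [ 93  91 109 112 111 111 110  54  56  43  45  46  56  62  41  17  23  1
[... 620 characters left out ...]
55]
 [118  93  92  91  96  33  11  40  60  60  73  91  61  26  28  25  19  27  28  29  30]
 [ 92  92 165  91  32  14  14  30  50  91  88  64  32  17  18  24  32  26  28  29  29]
 [183 173 170  90   8  16  18 146  97  62  34  31  25  29  21  43  53  38  32  21  21]
 [193 189 172  42  24  27  14  88  50  30  21  22  24  20  35  28  27  19  18  21  21]
 [198 193 171  32  31  29  26  24  61  20  24  29  40  56  54  22  20  25  18  18  16]
 [205 205 167  25  34  29  36  31  42  60  45  56  58  61  38  18  22  15  20  20  14]
 [203 203 201  32  37  32  24  30  30  39  59  60  56  29  13  12   7  23  14  16  47]
 [205 204 204  56  35  36  30  34  30  27   9  15  10   9   8  17  21  18  16  15  87]]
```

The side-view edges (220 and 236, centre 228.1) match the prediction for a core centred under the lens (228.2). Now lower it slowly.

Emit:
apply_moves(plan=[-0.02,0.01,0.02,0,0.2,-0.04,0.02,0.04,0,0.2,-0.05,0.02,0.055,0,0.2,-0.05,0.02,0.055,0,0.2])

```text
time: 40.67
eef_pos: [698.4, 15.5, 52.7]
ee_rot: [-0.15, 0.845, 0.306, 0.412]
force: [-0.2, 0.2, -2.3]
finger_gap: 0.428
gripper_force: 60.2
```

Emit:
apply_moves(plan=[-0.015,0,0.012,0,0.2,-0.015,0,0.012,0,0.2])

```text
time: 40.92
eef_pos: [698.4, 15.5, 51.8]
ee_rot: [-0.15, 0.845, 0.306, 0.412]
force: [-0.8, -0.2, -3.0]
finger_gap: 0.43
gripper_force: 60.2
```

Emit:
apply_moves(plan=[-0.015,0,0.012,0,0.2,-0.015,0,0.012,0,0.2])

```text
time: 41.18
eef_pos: [698.4, 15.4, 50.9]
ee_rot: [-0.15, 0.845, 0.306, 0.412]
force: [0.5, -0.5, -1.3]
finger_gap: 0.426
gripper_force: 60.2
```

Emit:
apply_moves(plan=[-0.023,-0.01,0.002,0,0.2,-0.023,-0.01,0.002,0,0.2])

```text
time: 41.42
eef_pos: [697.7, 15.4, 50.1]
ee_rot: [-0.149, 0.845, 0.306, 0.412]
force: [-0.1, 0.7, -0.8]
finger_gap: 0.433
gripper_force: 60.3
```

Emit:
apply_moves(plan=[-0.01,0,0.008,0,0.2,-0.01,0,0.008,0,0.2])

```text
time: 41.68
eef_pos: [697.8, 15.5, 50.0]
ee_rot: [-0.15, 0.845, 0.306, 0.412]
force: [-3.4, -2.4, 8.2]
finger_gap: 0.431
gripper_force: 61.2
```

Touchdown. I'll open gently and back out along the tool axis.

Emit:
apply_moves(plan=[0,0,0,0,0.5,0,0,0,0,0.6,0,0,0,0,0.7,0,0,0,0,0.7,0,0,-0.3,0,0.7,0,0,-0.8,0,0.7,0,0,-1.5,0,0.7,0,0,-2.4,0,0.7,0,0,-3.3,0,0.7,0,0,-3.6,0,0.7,0,0,-3.6,0,0.7])

```text
time: 43.05
eef_pos: [588.4, -76.7, 161.4]
ee_rot: [-0.148, 0.845, 0.306, 0.412]
force: [-0.8, 0.3, -0.9]
finger_gap: 0.7
gripper_force: 0.0
```

```bash
python3 st.py; python3 - <<'E'
from bench import env
from h import *
t=env.read_camera('top');s=env.read_camera('side');t0=load('top');s0=load('side')
def hull(c,P):
    a=np.linspace(0,6.283,60);X=np.vstack([np.stack([P[0]+19*np.cos(a),P[1]+19*np.sin(a),z+0*a],-1) for z in(22,117)])
    h=cv2.convexHull(proj(c,X).astype(np.float32));m=np.zeros((420,560),np.uint8);cv2.fillPoly(m,[np.round(h).astype(int)],255);return m
g=cv2.cvtColor(s['image'],cv2.COLOR_RGB2GRAY);np.set_printoptions(linewidth=250)
u,v=227,178;print(g[v-4:v+44:2,u-22:u+23:2])
print('pred axis u at z 22,60,100',[proj(s,[684.8,4.3,z]).round(1).tolist() for z in(22,60,100,117)])
gt=cv2.cvtColor(t['image'],cv2.COLOR_RGB2GRAY)
u,v=proj(t,[684.8,4.3,22]).astype(int);print('top',u,v,proj(t,[684.8,4.3,117]));print(gt[v-6:v+22:2,u-20:u+21:2])
# bystander changes
d=cv2.absdiff(g,cv2.cvtColor(s0['image'],cv2.COLOR_RGB2GRAY))
for n,p in dict(jar=(266,280),slide=(342,215),beaker=(150,260),bottle=(284,130),pur1=(157,340),pur2=(258,365),sh1=(193,348),sh2=(232,323),chip=(342,160)).items():print(n,int(np.median(d[p[1]-8:p[1]+9,p[0]-8:p[0]+9])),end=' ')
E
```

```text
43.05 [-0.6956  0.5738  2.2135  1.4683  0.8923 -1.1187] [588.4 -76.7 161.4] tool x,y,z [[0.473, 0.395, 0.788], [0.639, -0.769, 0.001], [0.606, 0.503, -0.616]] [-0.8  0.3 -0.9] 0.700336240077844 0.0 tilt 52.0
level yaw units 0.016 az 39.69
[[191 170 173 174 114  11  14  21  15  40  52  53  46  26  21  13  20 119 216 217 216 217 216]
 [115 168 126 111 112 104  17  20  16  15   8  24  14  14   4  13 111 202 197 216 217 217 216]
 [ 91  91  94 110 107 109 102  47  10  18  15  11  14  15  20 188 204 205 203 198 203 215 215]
 [ 91  90  93 110 113 111 108 109  57  55  46  45  47  63  64 148 204 205 203 202 201 198 214]
 [ 93  92 109 110 109 110 112 111  62  66  65  56  59  62  59 135 205 204 204 203 205 205 202]
 [ 92 111 111 110 106 114 109 107  59  64  65  60  63  59  60 137 204 202 202 203 205 204 202]
 [108 111 110 111 110 111 107 112  61  62  59  55  62  62  63  98 204 202 203 204 204 203 205]
 [133 110 110 111 108 109 111 107  59  62  59  58  59  62  63 101 203 202 203 205 202 202 203]
 [122 116 109 111 109 111 113 113  94  52  55  57  67  68  67  60 203 203 203 205 202 204 204]
 [119 
[... 2136 characters left out ...]
 19  31  51 159 189 191]
 [180 175 174 115  31  30  12   4  19  15  20   2  13  12  12  14  24 100 184 192 192]
 [190 179 177 156  66  26  19   6   6  17   8   7  11  15   7  12  40 151 192 192 192]
 [192 178 176 176 120  37  14   9  11  16  14   9  12  12  16  29  82 158 192 192 193]
 [189 177 175 173 104  78  45  21  18  15  17  20  20  20  46  96 113 158 194 193 190]
 [190 179 179 172 105  95  91  78  61  43  38  46  65  84 107 116 115 159 195 194 193]
 [192 191 192 178 121 111 109 107 112 108 108 109 114 116 117 114 117 159 197 191 193]
 [140 168 192 192 186 188 162 115 118 116 112 115 116 112 114 115 116 156 195 185 130]]
jar 9 slide 57 beaker 9 bottle 6 pur1 6 pur2 6 sh1 9 sh2 9 chip 8
```

The core is upright and centred: side-view axis at 229.3/227.9 against the predicted 229.6/228.2. The slide box pixels differ, probably because the arm hides or shades it. I'll raise the arm and check again.

Emit:
apply_moves(plan=[1,0,-3,0,0.7,2,0,-5,0,0.7,2,0,-6,0,0.7,2,0,-6,0,0.7,2,0,-6,0,0.7,2,0,-6,0,0.7])

```text
time: 43.9
eef_pos: [454.9, -189.2, 426.5]
ee_rot: [-0.147, 0.845, 0.307, 0.412]
force: [0.3, -0.3, -0.5]
finger_gap: 0.697
gripper_force: 0.0
```

```bash
python3 - <<'E'
from bench import env
from h import *
st=env.read_state();print(st['time'],st['eef_pos'],st['force'])
for n in('side','top'):
    a=env.read_camera(n)['image'];b=load(n)['image']
    # edge-map comparison at slide box, shadow tolerant: phase correlation
    u,v=proj(load(n),[432,-147,30]).astype(int)
    A,B=[cv2.Canny(cv2.cvtColor(i,cv2.COLOR_RGB2GRAY)[v-30:v+30,u-30:u+30],60,150).astype(np.float32) for i in(a,b)]
    print(n,(u,v),cv2.phaseCorrelate(B,A,cv2.createHanningWindow((60,60),cv2.CV_32F)), a[v-20:v+21:8,u-20:u+21:8].mean(2).astype(int).tolist(),b[v-20:v+21:8,u-20:u+21:8].mean(2).astype(int).tolist())
E
```

```text
43.9 [ 454.86853296 -189.16324616  426.51512673] [ 0.31171852 -0.32640593 -0.45464841]
side (np.int64(343), np.int64(212)) ((-0.11810600050585407, -0.03596981721051051), 1.0074772079785665) [[213, 214, 214, 216, 203, 49], [212, 127, 122, 211, 213, 212], [131, 151, 201, 206, 126, 197], [111, 112, 197, 199, 115, 88], [63, 47, 111, 125, 104, 118], [196, 196, 49, 60, 97, 185]] [[204, 206, 187, 190, 176, 45], [203, 117, 117, 185, 187, 187], [133, 157, 205, 180, 103, 186], [117, 115, 204, 189, 105, 84], [60, 46, 114, 118, 105, 115], [204, 204, 45, 51, 87, 187]]
top (np.int64(325), np.int64(245)) ((-0.06203815861202955, 0.007456805765382768), 0.961479536957211) [[145, 138, 154, 155, 162, 161], [143, 78, 79, 90, 86, 161], [143, 79, 146, 156, 80, 160], [144, 76, 143, 145, 90, 148], [142, 77, 75, 84, 81, 123], [143, 104, 81, 103, 122, 125]] [[153, 149, 149, 144, 151, 150], [153, 87, 83, 86, 84, 136], [150, 86, 156, 144, 68, 133], [152, 84, 135, 137, 74, 131], [137, 73, 86, 78, 72, 131], [134, 100, 89, 103, 128, 130]]
```

The slide box hasn't moved (shift under 0.2 px). Handing in.

```bash
python3 -c "
from bench import env
print(env.job_done())"
```

```text
the job is handed in; nothing more can be done
None
```

The rock block lies flat in the tray's free half, and the tall core stands upright on the stage, within about 1 mm of the lens axis by the side view; I handed the job in just after 44 s, with one brief wrist-force reading of about 73 N in free air (limit 120 N).

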